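Hang a half-ring cover on the transport rack and latch its keeper

TASK

Hang the larger of the two cream half-ring covers astride the rack's bar, midway between the posts and lug upward, lowering it gently until you feel the bar carry it and only then letting go: the bar is set to a different height each time, and the cover must be neither dropped nor forced. Then swing the rack's hinged keeper frame down over the lug and press its end until the catch snaps past and holds it shut. Leave the smaller half-ring standing where it is.

Things in the scene. Friction and masses are not known exactly. Their poses are not given: they have to be found in the camera images.
- shell: larger cream half-ring cover, 140 g, standing as an arch on two legs. Origin: centre of the underside; z up, x from leg to leg, y along the ring's axis; same either way round. 108 mm in x, 30 mm in y. Legs 12 mm thick, straight to z = 40 mm, then a half circle of inner radius 42, outer 54 mm: underside of the crown at z = 82 mm (flat 15 mm wide), its top at 94 mm
- shell_lug (a point): centre of the plain grip lug on top of the larger half-ring's crown, at its z = 109 mm. Lug: 14 mm in the cover's x, 30 mm in y, standing from z = 94 to 124 mm
- shell_small: the smaller half-ring of the same shape and material, a bystander: 76 mm wide, 30 mm deep, 90 mm tall with its lug. Origin: centre of its underside, z up, x across the arch
- rack: grey transport rack, fixed. Origin: centre of the underside of its foot (130 x 270 x 12 mm), z up, y along the bar. 14 mm posts at y = +-100 mm, 175 mm tall. A crosshead on them carries a 16 mm steel bar along y over x = 0; its height is not reported: centre line 110 to 150 mm above the table; it gives 1 mm per 3 N. The cover belongs at y = 0
- hinge_foot (a point): point on the rack's foot (12 mm above the table) straight below the keeper's hinge axis, at the rack's y = +80 mm. The axis is parallel to the rack's x, 27 mm above the bar's centre line, and goes up and down with the bar. The catch sits 163 mm away from it, on the other post
- keeper (a joint): keeper angle, rad: 0 shut (level, from the hinge towards the rack's -y), pi/2 upright; starts 1.55 to 1.9, lightly sprung open. Frame 6 mm thick, 48 mm wide, 162 mm long. From the hinge: window 30 mm wide from 5 to 124 mm (takes the lug), solid press plate 124 to 146 mm. About 10 N on the plate snaps the nose past the catch near 0.05; it then rests near 0.01. Stop at -0.02

How it is judged:
On the way:
1. the larger half-ring hangs released and still on the bar, astride it, lug up, near the middle, with the keeper still open (x of shell in the frame of rack between -0.015 and 0.015 m and y of shell in the frame of rack between -0.02 and 0.02 m and z of shell in the frame of rack between 0.02 and 0.09 m and angle between shell's own z axis and vertical below 0.17 rad and angle between the x axis of shell and the x axis of rack, either way round below 0.25 rad and contact force between shell and rack above 0.3 N and contact force between shell and the fingers below 0.05 N and linear speed of shell below 0.03 m/s and value of joint keeper above 0.6 rad), for 0.3 s.
At the end, for the whole second after the job is handed in: larger half-ring hangs released and still on the bar, upright within 0.17 rad, square within 0.25 rad, within 15 mm of centred across the bar and 20 mm of mid-span; keeper held shut (below 0.035 rad); smaller half-ring still stands on the table within 20 mm of its start (x of shell in the frame of rack between -0.015 and 0.015 m and y of shell in the frame of rack between -0.02 and 0.02 m and z of shell in the frame of rack between 0.02 and 0.09 m and angle between shell's own z axis and vertical below 0.17 rad and angle between the x axis of shell and the x axis of rack, either way round below 0.25 rad and contact force between shell and rack above 0.3 N and contact force between shell and the fingers below 0.05 N and linear speed of shell below 0.03 m/s and value of joint keeper below 0.035 rad and height (world z) of shell_small below 0.01 m and angle between shell_small's own z axis and vertical below 0.1 rad); the robot touches nothing.
It fails at once if the larger half-ring is dropped: it moves faster than 0.35 m/s while not held (a fall of more than about 6 mm) (linear speed of shell above 0.35 m/s and contact force between shell and the fingers below 0.05 N).
It fails at once if the larger half-ring is forced against the rack with more than 30 N (contact force between shell and rack above 30 N).
It fails at once if the smaller half-ring is moved by more than 20 mm (distance of shell_small from where it was at the start of the episode above 0.02 m).
It also fails if it takes over 64 s, if anything falls off the work surface, if the arm or the gripper's body presses on something with over 40 N, if the wrist force passes 120 N, or if a joint passes its speed limit or range.

ROBOT

A 6-joint arm with a two-finger parallel gripper is mounted at the origin on the work surface. World frame = base frame: x ahead of the robot, y to its left, z up, the work surface at z = 0. Lengths are in m, angles in rad, forces in N, time in s.
With the tool pointing down it reaches from about 0.275 to 0.775 m from the base axis. Payload 14.6 kg.
Tool frame: the origin (TCP) lies at the very end of the fingers, on their centre line; the grasp point (between the pads) lies bot.pinch_z behind it (bot.pinch_z is the distance from the TCP to the grasp point, in m); z points along the fingers, y is the line along which they close (so a half turn about z gives the same grasp; the last joint's range is limited). The gripper opens to 85 mm and grips with 20 to 120 N. Pads are 22 mm wide; open, the fingers measure 114 mm over their backs; the gripper's body (76 mm by 85 mm) begins 54 mm behind the grasp point. The pads swing forward as they close: fully open they stand 13 mm farther back than shut.
Start: joints at [-1.503, 0.263, -0.048, 1.259, 0, 1.415], TCP at [0.116, -0.512, 0.231] pointing down, gripper open.
Joint ranges: [-2.65, 2.65], [-0.89, 1.7], [-1.18, 1.37], [-2.13, 2.11], [-1.35, 1.29], [-3.14, 3.14]. Speed limits (rad/s): [1.89, 1.89, 2.57, 2.79, 3.14, 3.14].

INTERFACE

Orientations are given as [roll, pitch, yaw] about the fixed x, y, z axes, in that order (R = Rz(yaw) Ry(pitch) Rx(roll)).
In Python, from cell import bot gives the robot as it stands.
- The arm moves only by the tool drive_tool, never from a script. Its argument "plan" is a list of rows, each a list of 3 entries, a list of its own where there are three numbers: the shift along the world's x, y, z in cm, then the turn, a rotation vector about the world's x, y, z in degrees, then the finger opening in cm, from 0 to 8.54. In form: [[[tx, ty, tz], [ax, ay, az], gripper], ...]. A call has exactly 8 rows; each row is the pose to reach, as a shift and turn from the pose commanded when the call began; what a row does not reach only later rows make up. A row lasts 1/12 s, in which the tool goes at most 41.7 mm and 7.16 degrees, less where a joint would pass 70% of its speed; a pose out of reach is approached as far as the arm can. A call with a gripper value outside its range is refused whole. The fingers move at their own pace and stop on an object; "force" is the grip in N (left out, the last holds). Time passes only in rows, so rows that repeat a pose let the fingers close, or fill a call up. It gives the time, the measured TCP pose, the force, the opening and the grip force at its end, in the units of the state.
- bot.state(): the state, without advancing time (a new reading comes with each control period).
- bot.camera(name): name is "scene" or "top" or "wrist"; returns a dict with "pixels" (384x512x3 uint8, red, green, blue), "fx", "fy", "cx", "cy" (pixels), "k1" (the pictures are not rectified: a ray, as slopes to the right and down, at radius r is drawn at 1 + k1 r^2 times it, then the intrinsics apply), "extrinsics" (4x4, takes a point from world to camera coordinates). Camera axes: x right, y up, looking along -z (the intrinsics and any distortion apply to the point x, -y, -z); pixel columns grow to the right and rows downward; lengths in m; the calibration is good to about 2 mm. A picture is of the moment at which its call begins. There is no depth.
- bot.job_done(): hands the job in; it is judged then, once.
The state is a dict: "time_s": time; "joint_positions": joint angles; "qd": joint speeds; "effort": joint torques, N m; "tcp_pos": TCP position; "tool_rot": TCP orientation; "contact_force": force on the tool from outside, world axes, zero at the start; "ft_torque": the same for the moment, N m; "gripper_width": finger opening in m; "grasp_force": force on a finger pad.
Only numpy, scipy, OpenCV 4.12 (cv2) and the standard library are available. Lean on these libraries where they do the work, as an engineer would, in place of code of your own. Each camera call takes 0.05 s, during which the arm holds its last target. There are 200 camera calls.

## Working session

There is one attempt and no reset: what is moved stays moved. The work goes in short steps, Python scripts to look and compute and a tool call to move; the robot and the scene stay as the last step left them, time stands still between calls to the robot, and variables do not carry over. Pictures are saved under pics/ and viewed, at most 10 in all, crops included, and the job is handed in when it is done.

Besides the shell and the picture viewer there is one more tool, called after "Request:" in YAML: its name, and indented under it one key for each argument. drive_tool: Moves the arm, as the interface text tells. Its arguments: {"type":"object","properties":{"plan":{"type":"array"},"force":{"type":"number"}},"required":["plan"]}

```bash
ls; mkdir -p pics
cat > h.py <<'E'
import numpy as np, cv2
from cell import bot
def cam(n,save=None):
    c=bot.camera(n)
    if save: cv2.imwrite('pics/'+save,c['pixels'][:,:,::-1])
    return c
def K(c): return np.array([[c['fx'],0,c['cx']],[0,c['fy'],c['cy']],[0,0,1.]])
F=np.diag([1,-1,-1.])
def proj(c,P):
    E=np.array(c['extrinsics']); P=np.atleast_2d(P)
    q=(F@(E[:3,:3]@P.T+E[:3,3:4])).T
    s=q[:,:2]/q[:,2:]; r2=(s**2).sum(1,keepdims=True)
    s=s*(1+c['k1']*r2); return s*[c['fx'],c['fy']]+[c['cx'],c['cy']]
def ray(c,uv):
    uv=np.array(uv,float).reshape(-1,1,2)
    s=cv2.undistortPoints(uv,K(c),np.array([c['k1'],0,0,0.]))[:,0]
    # refine exact
    E=np.array(c['extrinsics']);R=E[:3,:3]
    d=(R.T@F@np.c_[s,np.ones(len(s))].T).T
    return -R.T@E[:3,3],d
def onz(c,uv,z):
    o,d=ray(c,uv); t=(z-o[2])/d[:,2]; return o+d*t[:,None]
E
python3 - <<'E'
from h import *
s=bot.state(); print(s, bot.pinch_z)
import pickle
cs={n:cam(n,n+'0.png') for n in('scene','top')}
pickle.dump(cs,open('c0.pkl','wb'))
for n,c in cs.items(): print(n,ray(c,[[256,192]]),c['k1'],c['fx'])
E
```

```text
pics
{'time_s': 0.0, 'joint_positions': array([-1.50334370e+00,  2.63530003e-01, -4.89427488e-02,  1.25940275e+00,
        1.48808144e-05,  1.41548309e+00]), 'qd': array([-1.91713991e-03,  1.42740615e-03, -2.59907409e-04, -1.39704150e-03,
       -7.85633553e-05,  6.06764584e-04]), 'effort': array([-1.07716558e-03, -6.37615228e+01,  3.84580600e+01,  1.33943476e-02,
       -1.93314299e-04, -1.98137336e-06]), 'tcp_pos': array([ 0.11596056, -0.51174842,  0.2308193 ]), 'tool_rot': array([-3.14052877e+00, -1.81638188e-04,  2.22765757e-01]), 'contact_force': array([-0.30409351, -0.29353878, -0.26678848]), 'ft_torque': array([-0.00362752,  0.00360656,  0.00758193]), 'grasp_force': 0.0, 'gripper_width': 0.08506410022867815} 0.0187
scene (array([1.1091031 , 0.07559114, 0.80078474]), array([[-0.64946307, -0.04353827, -0.75922813]])) -0.09239681399364529 456.70144736383804
top (array([0.46062029, 0.00695332, 1.08345256]), array([[ 0.08244771,  0.03249906, -0.99617442]])) -0.10045491560757973 458.66019201688266
```

View pics/scene0.png

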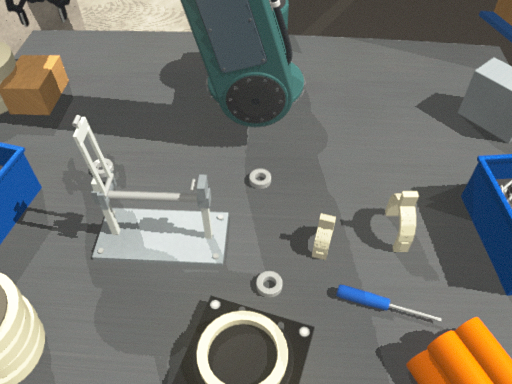

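View pics/top0.png

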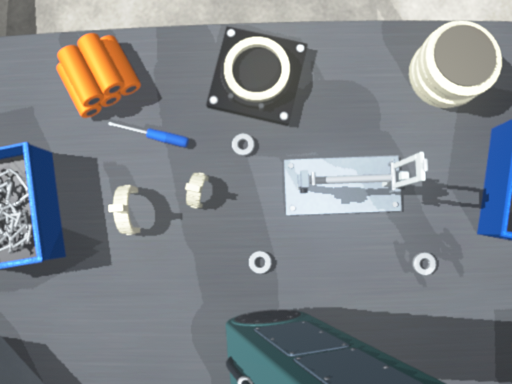

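Run:
```python
from h import *
t=cv2.imread('pics/top0.png');s=cv2.imread('pics/scene0.png')
def cr(i,x,y,w,h): return cv2.resize(i[y:y+h,x:x+w],(400,300),interpolation=cv2.INTER_CUBIC)
a=np.hstack([cr(t,280,130,160,120),cr(t,90,150,133,100)])
b=np.hstack([cr(s,70,112,200,150),cr(s,300,170,133,100)])
cv2.imwrite('pics/m0.png',np.vstack([a,b]))
```

```text
(no output)
```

View pics/m0.png

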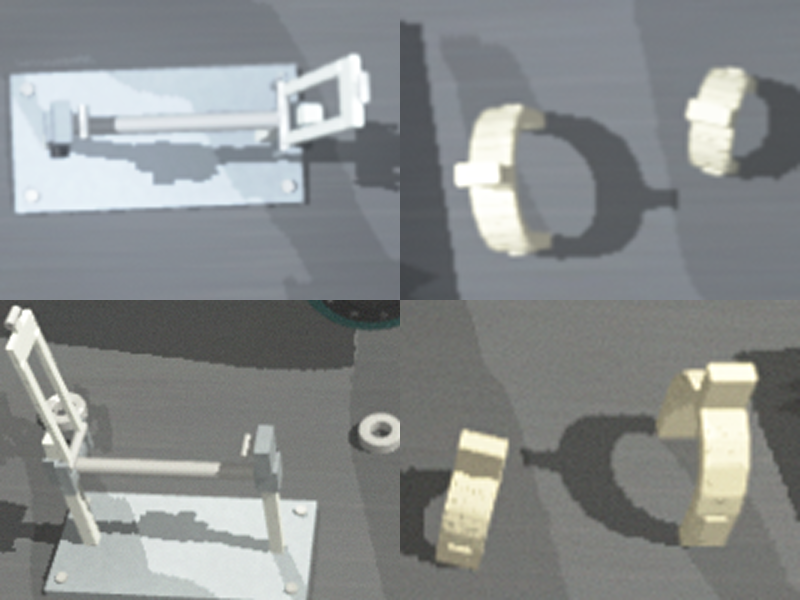

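```bash
cat > fit.py <<'E'
from h import *
import pickle
from scipy.optimize import minimize, least_squares
from scipy.spatial import ConvexHull
cs=pickle.load(open('c0.pkl','rb'))
def pieces(ro,ri,h,leg,lugw,lugh):
    out=[]
    def box(x0,x1,z0,z1): out.append([(x,y,z) for x in(x0,x1) for y in(-.015,.015) for z in(z0,z1)])
    box(-ro,-ri,0,leg);box(ri,ro,0,leg);box(-lugw/2,lugw/2,leg+ri,h)
    a=np.linspace(0,np.pi,25)
    for p,q in zip(a[:-1],a[1:]):
        out.append([(r*np.cos(t),y,leg+r*np.sin(t)) for r in(ri,ro) for t in(p,q) for y in(-.015,.015)])
    return [np.array(o) for o in out]
def mask(c,ps,p,S=4):
    R=np.array([[np.cos(p[2]),-np.sin(p[2]),0],[np.sin(p[2]),np.cos(p[2]),0],[0,0,1]])
    m=np.zeros((384*S,512*S),np.uint8)
    for o in ps:
        uv=(proj(c,o@R.T+[p[0],p[1],0])+.5)*S-.5
        cv2.fillConvexPoly(m,cv2.convexHull(np.round(uv*16).astype(np.int32)),255,shift=4)
    return cv2.resize(m,(512,384),interpolation=cv2.INTER_AREA)/255.
def seg(c,roi):
    im=c['pixels'].astype(int); m=(im[:,:,0]-im[:,:,2]>14)&(im[:,:,0]>70)
    k=np.zeros_like(m);x0,y0,x1,y1=roi;k[y0:y1,x0:x1]=1
    return (m&k).astype(float)
shell=pieces(.054,.042,.124,.040,.014,.03)
if __name__=='__main__':
  for name,ps,rois,g in [('shell',shell,{'top':(100,178,148,240),'scene':(378,182,425,258)},(110,210,125,195)),]:
    ms={n:seg(cs[n],r) for n,r in rois.items()}
    print({n:m.sum() for n,m in ms.items()})
    g=onz(cs['top'],[[125,210]],.06)[0]
    best=None
    for yaw in(np.pi/2-1.57,.25,-.25):
        f=lambda p:sum(np.abs(mask(cs[n],ps,[p[0]/10,p[1]/10,p[2]])-m).sum() for n,m in ms.items())
        r=minimize(f,[g[0]*10,g[1]*10,yaw],method='Nelder-Mead',options=dict(initial_simplex=[[g[0]*10+a,g[1]*10+b,yaw+c] for a,b,c in((0,0,0),(.2,0,0),(0,.2,0),(0,0,.2))],maxiter=200))
        if best is None or r.fun<best.fun: best=r
    p=[best.x[0]/10,best.x[1]/10,best.x[2]]; print(name,p,best.fun)
    print([np.abs(mask(cs[n],ps,p)-m).sum() for n,m in ms.items()])
  # rack
  def R2(p,X): 
    c,s=np.cos(p[2]),np.sin(p[2]); X=np.array(X,float); return np.c_[c*X[:,0]-s*X[:,1]+p[0],s*X[:,0]+c*X[:,1]+p[1],X[:,2]]
  ft=[(-.065,.135,.012),(-.065,-.135,.012),(.065,.135,.012),(.065,-.135,.012)]
  # yaw near pi: rack -x = world +x ; rack +y = world -y
  topo=np.array([(284.4,160),(400,156),(402.4,210),(286,214.8)])
  topX=[(-.065,-.135,.012),(-.065,.135,.012),(.065,.135,.012),(.065,-.135,.012)]
  sco=np.array([(228.5,212),(225.5,261),(92.5,258)])
  scX=[(.065,-.135,.012),(-.065,-.135,.012),(-.065,.135,.012)]
  def line(c,p,h,pts):
    e=proj(c,R2(p,[(0,-.09,h),(0,.09,h)])); d=(e[1]-e[0])/np.linalg.norm(e[1]-e[0]); n=[-d[1],d[0]]
    return (np.array(pts)-e[0])@n
  def res(q):
    p=q[:3]
    return np.r_[(proj(cs['top'],R2(p,topX))-topo).ravel(),(proj(cs['scene'],R2(p,scX))-sco).ravel(),
      2*line(cs['top'],p,q[3],[(320,180.4),(392,178.8)]),2*line(cs['scene'],p,q[3],[(110,195),(190,196.5)])]
  g=onz(cs['top'],topo.mean(0,keepdims=True),.012)[0]
  r=least_squares(res,[g[0],g[1],np.pi,.13]); print('rack',r.x,np.round(r.fun,1))
  p=r.x
  print('shellsmall',onz(cs['top'],[[198,190]],.05))
E
python3 fit.py
```

```text
{'top': np.float64(339.0), 'scene': np.float64(1336.0)}
shell [np.float64(0.5134753773999134), np.float64(0.3405583994564442), np.float64(0.05830605988140297)] 616.6156862745097
[np.float64(528.9450980392156), np.float64(87.67058823529412)]
rack [ 0.56092453 -0.16105187  3.16294329  0.13362378] [-0.7  0.2 -2.3 -0.6 -1.2  0.4  0.2  0.6 -0.5 -1.1 -2.8  0.4 -0.1 -2.1
 -1.   1.9 -1.1  1.2]
shellsmall [[0.55363794 0.17254551 0.05      ]]
```

```bash
sed -i "s/m=(im\[:,:,0\]-im\[:,:,2\]>14)&(im\[:,:,0\]>70)/m=((im[:,:,0]-im[:,:,2]>14)\&(im[:,:,0]>70))|(im.mean(2)>165)/" fit.py; python3 fit.py
```

```text
{'top': np.float64(829.0), 'scene': np.float64(1352.0)}
shell [np.float64(0.5129089446528031), np.float64(0.34106928344896864), np.float64(0.05018101209177409)] 180.0078431372549
[np.float64(99.65490196078431), np.float64(80.3529411764706)]
rack [ 0.56092453 -0.16105187  3.16294329  0.13362378] [-0.7  0.2 -2.3 -0.6 -1.2  0.4  0.2  0.6 -0.5 -1.1 -2.8  0.4 -0.1 -2.1
 -1.   1.9 -1.1  1.2]
shellsmall [[0.55363794 0.17254551 0.05      ]]
```

Request:
drive_tool:
  plan:
    - [[3,4,1],[0,0,7],8.5]
    - [[6,8,2],[0,0,14],8.5]
    - [[9,12,3],[0,0,21],8.5]
    - [[12,16,4],[0,0,28],8.5]
    - [[15,20,5],[0,0,35],8.5]
    - [[18,24,5],[0,0,42],8.5]
    - [[21,28,5],[0,0,49],8.5]
    - [[24,32,5],[0,0,56],8.5]

```text
time_s: 0.77
tcp_pos: [0.314, -0.247, 0.2796]
tool_rot: [3.141, 0.0, 1.206]
contact_force: [0.9, -0.3, 0.1]
gripper_width: 0.0848
grasp_force: 0.0
```

Request:
drive_tool:
  plan:
    - [[1,4,0],[0,0,5],8.5]
    - [[2,8,0],[0,0,10],8.5]
    - [[3,12,0],[0,0,15],8.5]
    - [[4,16,0],[0,0,20],8.5]
    - [[5,20,0],[0,0,24],8.5]
    - [[6,24,0],[0,0,24],8.5]
    - [[7,28,0],[0,0,24],8.5]
    - [[7,28,0],[0,0,24],8.5]

```text
time_s: 1.43
tcp_pos: [0.3837, 0.0366, 0.2792]
tool_rot: [3.141, -0.001, 1.625]
contact_force: [0.1, 0.3, -0.9]
gripper_width: 0.0851
grasp_force: 0.0
```

Run:
```python
from h import *
s=bot.state(); print(s['tcp_pos'],s['tool_rot'],s['joint_positions'])
```

```text
[0.38366022 0.03659222 0.27919977] [ 3.14144387e+00 -1.37769770e-03  1.62544347e+00] [-1.18239182e-01  9.26827108e-03 -2.26539504e-01  1.33507899e+00
  1.38275425e-03  1.39791004e+00]
```

Request:
drive_tool:
  plan:
    - [[1.5,4,0],[0,0,0],8.5]
    - [[3,8,0],[0,0,0],8.5]
    - [[5,12,0],[0,0,0],8.5]
    - [[7,16,-1],[0,0,0],8.5]
    - [[9,20,-2],[0,0,0],8.5]
    - [[11,23.5,-3],[0,0,0],8.5]
    - [[12.5,25,-4],[0,0,0],8.5]
    - [[12.9,25.4,-4],[0,0,0],8.5]

```text
time_s: 2.1
tcp_pos: [0.5138, 0.2883, 0.2356]
tool_rot: [-3.138, 0.001, 1.621]
contact_force: [0.5, 0.3, -1.0]
gripper_width: 0.0847
grasp_force: 0.0
```

Request:
drive_tool:
  plan:
    - [[0,0,0],[0,0,0],8.5]
    - [[0,0,0],[0,0,0],8.5]
    - [[0,0,0],[0,0,0],8.5]
    - [[0,0,0],[0,0,0],8.5]
    - [[0,0,0],[0,0,0],8.5]
    - [[0,0,0],[0,0,0],8.5]
    - [[0,0,0],[0,0,0],8.5]
    - [[0,0,0],[0,0,0],8.5]

```text
time_s: 2.77
tcp_pos: [0.5124, 0.285, 0.2396]
tool_rot: [3.141, -0.0, 1.619]
contact_force: [0.3, 0.4, 0.2]
gripper_width: 0.0851
grasp_force: 0.0
```

Run:
```python
from h import *
import pickle
c=cam('wrist','w1.png'); pickle.dump(c,open('w1.pkl','wb'))
s=bot.state(); print(s['tcp_pos'],s['tool_rot'],ray(c,[[256,192]]))
from fit import shell,mask
p=[.5129,.3411,.050]; im=c['pixels'][:,:,::-1].copy()
m=(mask(c,shell,p)>.5).astype(np.uint8)
cn,_=cv2.findContours(m,0,2); cv2.drawContours(im,cn,-1,(0,0,255),1)
cv2.imwrite('pics/w1o.png',im)
```

```text
[0.51236046 0.28503557 0.23946606] [ 3.14144195e+00 -3.53870508e-05  1.61890305e+00] (array([0.50968888, 0.36438582, 0.38229053]), array([[ 0.02393114, -0.31947784, -0.94741162]]))
```

View pics/w1o.png

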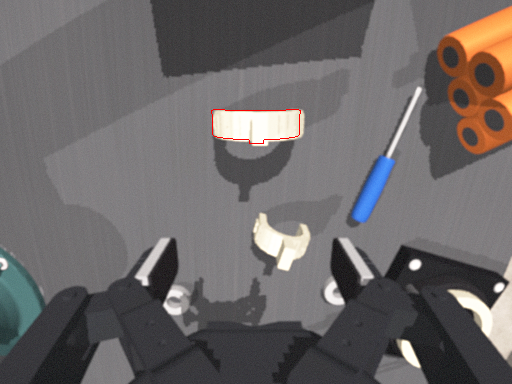

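Request:
drive_tool:
  plan:
    - [[0.1,3,-1],[0,0,0],6]
    - [[0.1,5.6,-3],[0,0,0],6]
    - [[0.1,5.6,-5],[0,0,0],6]
    - [[0.1,5.6,-7.5],[0,0,0],6]
    - [[0.1,5.6,-10],[0,0,0],6]
    - [[0.1,5.6,-12],[0,0,0],6]
    - [[0.1,5.6,-13.5],[0,0,0],6]
    - [[0.1,5.6,-13.9],[0,0,0],6]

```text
time_s: 3.48
tcp_pos: [0.5123, 0.3407, 0.0979]
tool_rot: [-3.138, 0.001, 1.619]
contact_force: [-0.6, -0.5, -0.6]
gripper_width: 0.0603
grasp_force: 0.0
```

Request:
drive_tool:
  plan:
    - [[0,0,0],[0,0,0],6]
    - [[0,0,0],[0,0,0],4]
    - [[0,0,0],[0,0,0],1]
    - [[0,0,0],[0,0,0],0.5]
    - [[0,0,0],[0,0,0],0.5]
    - [[0,0,0],[0,0,0],0.5]
    - [[0,0,0],[0,0,0],0.5]
    - [[0,0,0],[0,0,0],0.5]
  force: 40

```text
time_s: 4.15
tcp_pos: [0.514, 0.3414, 0.101]
tool_rot: [3.14, -0.001, 1.619]
contact_force: [1.8, 0.2, 6.5]
gripper_width: 0.0131
grasp_force: 43.2
```

Request:
drive_tool:
  plan:
    - [[0,0,0.5],[0,0,0],0.5]
    - [[0,0,1.5],[0,0,0],0.5]
    - [[0,0,4],[0,0,0],0.5]
    - [[0,0,7],[0,0,0],0.5]
    - [[0,0,10],[0,0,0],0.5]
    - [[0,0,13],[0,0,0],0.5]
    - [[0,0,16],[0,0,0],0.5]
    - [[0,0,19],[0,0,0],0.5]

```text
time_s: 4.82
tcp_pos: [0.5127, 0.3409, 0.2926]
tool_rot: [-3.142, -0.0, 1.619]
contact_force: [0.4, 1.1, -1.0]
gripper_width: 0.013
grasp_force: 42.2
```

Request:
drive_tool:
  plan:
    - [[0,0,2],[0,0,0],0.5]
    - [[0,0,3],[0,0,0],0.5]
    - [[0,0,3],[0,0,0],0.5]
    - [[0,0,3],[0,0,0],0.5]
    - [[0,0,3],[0,0,0],0.5]
    - [[0,0,3],[0,0,0],0.5]
    - [[0,0,3],[0,0,0],0.5]
    - [[0,0,3],[0,0,0],0.5]

```text
time_s: 5.48
tcp_pos: [0.5132, 0.3411, 0.3198]
tool_rot: [-3.141, 0.0, 1.619]
contact_force: [0.4, -0.2, -1.3]
gripper_width: 0.013
grasp_force: 42.2
```

Run:
```python
from h import *
s=bot.state(); print(s['tcp_pos'],s['tool_rot'],s['contact_force'],s['joint_positions'],s['gripper_width'])
c=cam('scene','s2.png'); t=cam('wrist','w2.png')
cv2.imwrite('pics/m2.png',np.hstack([c['pixels'],t['pixels']])[:,:,::-1][:, :][::1, ::1].copy() if 0 else cv2.resize(np.vstack([c['pixels'][:250],t['pixels'][:250]])[:,:,::-1],(600,586)))
```

```text
[0.51320731 0.3411095  0.31976698] [-3.14064771e+00  3.67320649e-04  1.61906640e+00] [ 0.37930919 -0.18915277 -1.27718701] [4.54443174e-01 4.30001099e-01 4.45445297e-01 1.58725371e+00
 3.59074203e-05 1.97696959e+00] 0.012983750704187232
```

View pics/m2.png

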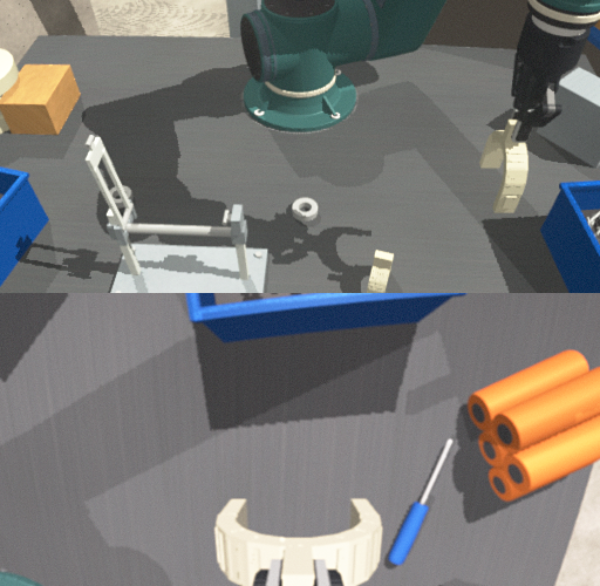

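Request:
drive_tool:
  plan:
    - [[0.5,-3,0],[0,0,-0.5],0.5]
    - [[1,-7,0],[0,0,-1],0.5]
    - [[2,-11,0],[0,0,-1.6],0.5]
    - [[3,-15,0],[0,0,-1.6],0.5]
    - [[4,-19,0],[0,0,-1.6],0.5]
    - [[4.8,-23,0],[0,0,-1.6],0.5]
    - [[4.8,-27,0],[0,0,-1.6],0.5]
    - [[4.8,-31,0],[0,0,-1.6],0.5]

```text
time_s: 6.25
tcp_pos: [0.5613, 0.0292, 0.3201]
tool_rot: [-3.141, -0.0, 1.591]
contact_force: [0.4, 0.1, -2.1]
gripper_width: 0.0132
grasp_force: 42.2
```

Request:
drive_tool:
  plan:
    - [[0,-4,0],[0,0,0],0.5]
    - [[0,-8,0],[0,0,0],0.5]
    - [[0,-12,0],[0,0,0],0.5]
    - [[0,-15,0],[0,0,0],0.5]
    - [[0,-17,0],[0,0,0],0.5]
    - [[0,-18.5,0],[0,0,0],0.5]
    - [[0,-19,0],[0,0,0],0.5]
    - [[0,-19,0],[0,0,0],0.5]

```text
time_s: 6.92
tcp_pos: [0.5614, -0.1593, 0.3201]
tool_rot: [-3.141, -0.0, 1.59]
contact_force: [0.3, 0.3, -1.3]
gripper_width: 0.0134
grasp_force: 42.2
```

Run:
```python
from h import *
s=bot.state(); print(s['tcp_pos'],s['tool_rot'],s['contact_force'])
```

```text
[ 0.56141845 -0.15934235  0.32009813] [-3.14130230e+00 -1.95711462e-04  1.59011653e+00] [ 0.29008538  0.32345029 -1.30032755]
```

Request:
drive_tool:
  plan:
    - [[0,-0.1,-1],[0,0,0],0.5]
    - [[0,-0.1,-3],[0,0,0],0.5]
    - [[0,-0.1,-5],[0,0,0],0.5]
    - [[0,-0.1,-7],[0,0,0],0.5]
    - [[0,-0.1,-9],[0,0,0],0.5]
    - [[0,-0.1,-10.5],[0,0,0],0.5]
    - [[0,-0.1,-11.5],[0,0,0],0.5]
    - [[0,-0.1,-11.5],[0,0,0],0.5]

```text
time_s: 7.58
tcp_pos: [0.5607, -0.1579, 0.2036]
tool_rot: [-3.139, -0.002, 1.593]
contact_force: [-0.1, 0.9, -2.7]
gripper_width: 0.0133
grasp_force: 42.1
```

Run:
```python
from h import *
s=bot.state(); print(s['tcp_pos'],s['contact_force'])
c=cam('scene','s3.png'); t=cam('top','t3.png'); w=cam('wrist','w3.png')
f=lambda i,x,y,w,h:cv2.resize(i['pixels'][y:y+h,x:x+w,::-1],(400,300),interpolation=cv2.INTER_CUBIC)
cv2.imwrite('pics/m3.png',np.vstack([np.hstack([f(c,70,112,200,150),f(t,270,120,160,120)]),np.hstack([f(w,56,42,400,300),f(w,56,42,400,300)])]))
```

```text
[ 0.56072276 -0.15786534  0.20358856] [-0.12435676  0.92934768 -2.68430718]
```

View pics/m3.png

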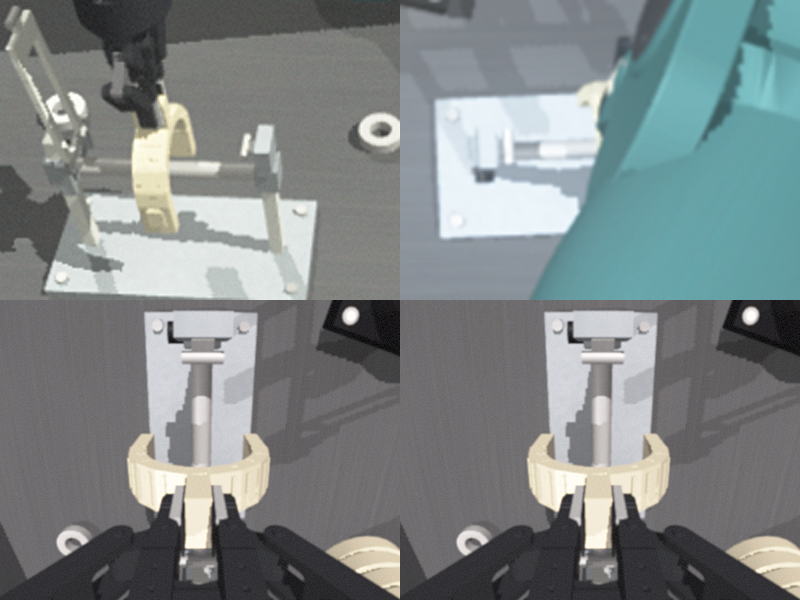

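Request:
drive_tool:
  plan:
    - [[0,-0.2,-0.5],[0,0,0],0.5]
    - [[0,-0.2,-1],[0,0,0],0.5]
    - [[0,-0.2,-1.5],[0,0,0],0.5]
    - [[0,-0.2,-2],[0,0,0],0.5]
    - [[0,-0.2,-2.4],[0,0,0],0.5]
    - [[0,-0.2,-2.7],[0,0,0],0.5]
    - [[0,-0.2,-2.9],[0,0,0],0.5]
    - [[0,-0.2,-2.9],[0,0,0],0.5]

```text
time_s: 8.4
tcp_pos: [0.5613, -0.1618, 0.1759]
tool_rot: [-3.141, -0.0, 1.591]
contact_force: [-0.1, -0.2, -2.0]
gripper_width: 0.0135
grasp_force: 42.2
```

Request:
drive_tool:
  plan:
    - [[0,0,0],[0,0,0],0.5]
    - [[0,0,0],[0,0,0],0.5]
    - [[0,0,0],[0,0,0],0.5]
    - [[0,0,-0.1],[0,0,0],0.5]
    - [[0,0,-0.2],[0,0,0],0.5]
    - [[0,0,-0.3],[0,0,0],0.5]
    - [[0,0,-0.4],[0,0,0],0.5]
    - [[0,0,-0.4],[0,0,0],0.5]

```text
time_s: 9.07
tcp_pos: [0.5613, -0.1617, 0.1721]
tool_rot: [-3.141, -0.0, 1.591]
contact_force: [-0.6, 0.3, -1.8]
gripper_width: 0.0131
grasp_force: 42.2
```

Request:
drive_tool:
  plan:
    - [[0,0,-0.1],[0,0,0],0.5]
    - [[0,0,-0.2],[0,0,0],0.5]
    - [[0,0,-0.3],[0,0,0],0.5]
    - [[0,0,-0.4],[0,0,0],0.5]
    - [[0,0,-0.5],[0,0,0],0.5]
    - [[0,0,-0.5],[0,0,0],0.5]
    - [[0,0,-0.5],[0,0,0],0.5]
    - [[0,0,-0.5],[0,0,0],0.5]

```text
time_s: 9.73
tcp_pos: [0.5614, -0.1618, 0.1673]
tool_rot: [3.142, 0.0, 1.591]
contact_force: [0.3, 0.9, -0.9]
gripper_width: 0.013
grasp_force: 42.2
```

Request:
drive_tool:
  plan:
    - [[0,0,-0.1],[0,0,0],0.5]
    - [[0,0,-0.1],[0,0,0],0.5]
    - [[0,0,-0.2],[0,0,0],0.5]
    - [[0,0,-0.2],[0,0,0],0.5]
    - [[0,0,-0.3],[0,0,0],0.5]
    - [[0,0,-0.3],[0,0,0],0.5]
    - [[0,0,-0.3],[0,0,0],0.5]
    - [[0,0,-0.3],[0,0,0],0.5]

```text
time_s: 10.4
tcp_pos: [0.5614, -0.1618, 0.1643]
tool_rot: [-3.142, 0.0, 1.591]
contact_force: [0.3, -0.3, -1.8]
gripper_width: 0.0132
grasp_force: 42.2
```

Request:
drive_tool:
  plan:
    - [[0,0,-0.1],[0,0,0],0.5]
    - [[0,0,-0.1],[0,0,0],0.5]
    - [[0,0,-0.2],[0,0,0],0.5]
    - [[0,0,-0.2],[0,0,0],0.5]
    - [[0,0,-0.2],[0,0,0],0.5]
    - [[0,0,-0.2],[0,0,0],0.5]
    - [[0,0,-0.2],[0,0,0],0.5]
    - [[0,0,-0.2],[0,0,0],0.5]

```text
time_s: 11.07
tcp_pos: [0.5615, -0.1618, 0.1624]
tool_rot: [3.141, 0.0, 1.591]
contact_force: [0.0, -0.3, 2.1]
gripper_width: 0.0133
grasp_force: 42.6
```

Request:
drive_tool:
  plan:
    - [[0,0,-0.1],[0,0,0],0.5]
    - [[0,0,-0.1],[0,0,0],0.5]
    - [[0,0,-0.2],[0,0,0],0.5]
    - [[0,0,-0.2],[0,0,0],0.5]
    - [[0,0,-0.2],[0,0,0],0.5]
    - [[0,0,-0.2],[0,0,0],0.5]
    - [[0,0,-0.2],[0,0,0],0.5]
    - [[0,0,-0.2],[0,0,0],0.5]

```text
time_s: 11.73
tcp_pos: [0.5615, -0.1619, 0.1607]
tool_rot: [3.141, 0.0, 1.591]
contact_force: [-0.9, 0.4, 5.9]
gripper_width: 0.0133
grasp_force: 43.3
```

Request:
drive_tool:
  plan:
    - [[0,0,0.06],[0,0,0],0.5]
    - [[0,0,0.12],[0,0,0],0.5]
    - [[0,0,0.12],[0,0,0],0.5]
    - [[0,0,0.12],[0,0,0],0.5]
    - [[0,0,0.12],[0,0,0],0.5]
    - [[0,0,0.12],[0,0,0],0.5]
    - [[0,0,0.12],[0,0,0],0.5]
    - [[0,0,0.12],[0,0,0],0.5]
  force: 20

```text
time_s: 12.4
tcp_pos: [0.5615, -0.1618, 0.1615]
tool_rot: [3.141, 0.0, 1.591]
contact_force: [0.7, -0.2, 4.0]
gripper_width: 0.0132
grasp_force: 43.0
```

Request:
drive_tool:
  plan:
    - [[0,0,0],[0,0,0],1.6]
    - [[0,0,0],[0,0,0],2]
    - [[0,0,0],[0,0,0],2.5]
    - [[0,0,0],[0,0,0],3]
    - [[0,0,0],[0,0,0],4]
    - [[0,0,0],[0,0,0],5]
    - [[0,0,0],[0,0,0],5.5]
    - [[0,0,0],[0,0,0],5.5]

```text
time_s: 13.07
tcp_pos: [0.5614, -0.1618, 0.1615]
tool_rot: [-3.142, -0.0, 1.591]
contact_force: [-0.3, 0.2, -0.5]
gripper_width: 0.0547
grasp_force: 0.0
```

Request:
drive_tool:
  plan:
    - [[0,0,0],[0,0,0],5.5]
    - [[0,0,1],[0,0,0],5.5]
    - [[0,0,3],[0,0,0],5.5]
    - [[0,0,6],[0,0,0],5.5]
    - [[0,0,9],[0,0,0],5.5]
    - [[0,0,12],[0,0,0],5.5]
    - [[0,0,15],[0,0,0],5.5]
    - [[0,0,18],[0,0,0],5.5]

```text
time_s: 13.73
tcp_pos: [0.5609, -0.1616, 0.344]
tool_rot: [3.141, 0.0, 1.591]
contact_force: [0.6, -0.1, -0.4]
gripper_width: 0.055
grasp_force: 0.0
```

Run:
```python
from h import *
s=bot.state(); print(s['tcp_pos'],s['contact_force'])
c=cam('scene','s4.png'); w=cam('wrist','w4.png')
f=lambda i,x,y,w,h:cv2.resize(i['pixels'][y:y+h,x:x+w,::-1],(400,300),interpolation=cv2.INTER_CUBIC)
cv2.imwrite('pics/m4.png',np.hstack([f(c,70,112,200,150),f(w,0,0,512,384)]))
```

```text
[ 0.56093431 -0.16159644  0.34396629] [ 0.6130818  -0.09310935 -0.37154189]
```

View pics/m4.png

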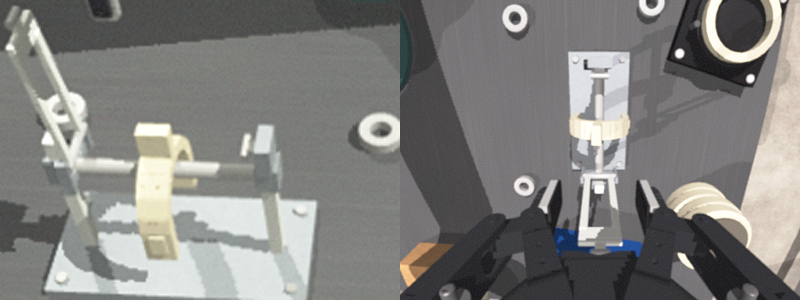

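Run:
```python
from h import *
import pickle
c=pickle.load(open('c0.pkl','rb'))['scene']
for uv in([78,122],[84,120],[107,200]):
    o,d=ray(c,[uv]); P=o+d[0]*(.562-o[0])/d[0,0]; a=P-[.562,-.241,.162]; print(P, np.hypot(a[1],a[2]),np.arctan2(a[2],a[1]))
for th in (1.9,1.57,1.4,1.2,1.0,.8,.6,.4,.2,.1,0):
    print(th, np.round([(-.241+.145*np.cos(th)-.003*np.sin(th)-.011)*100,(.162+.145*np.sin(th)+.003*np.cos(th))*100],1))
```

```text
[ 0.562      -0.25346241  0.31580517] 0.15430924317556252 1.6516469408161656
[ 0.562      -0.24176979  0.32054039] 0.1585422538642312 1.5756517586411596
[ 0.562      -0.25511871  0.11505644] 0.049020772284935815 -1.8629494456870972
1.9 [-30.2  29.8]
1.57 [-25.5  30.7]
1.4 [-23.   30.5]
1.2 [-20.2  29.8]
1.0 [-17.6  28.6]
0.8 [-15.3  26.8]
0.6 [-13.4  24.6]
0.4 [-12.   22.1]
0.2 [-11.   19.4]
0.1 [-10.8  17.9]
0 [-10.7  16.5]
```

Request:
drive_tool:
  plan:
    - [[0,0,2],[0,0,0],0]
    - [[0,0,3.5],[0,0,0],0]
    - [[0,-3,4],[0,0,0],0]
    - [[0,-7,4],[0,0,0],0]
    - [[0,-11,4],[0,0,0],0]
    - [[0,-15,4],[0,0,0],0]
    - [[0,-19,4],[0,0,0],0]
    - [[0,-19.4,4],[0,0,0],0]

```text
time_s: 14.5
tcp_pos: [0.5604, -0.3615, 0.3792]
tool_rot: [-3.139, -0.001, 1.587]
contact_force: [-0.3, -0.3, -0.7]
gripper_width: 0.0005
grasp_force: 0.0
```

Request:
drive_tool:
  plan:
    - [[0,0,0],[0,0,0],0]
    - [[0,0,-2],[0,0,0],0]
    - [[0,0,-4],[0,0,0],0]
    - [[0,0,-6],[0,0,0],0]
    - [[0,0,-7.5],[0,0,0],0]
    - [[0,0,-8],[0,0,0],0]
    - [[0,1,-8],[0,0,0],0]
    - [[0,2,-8],[0,0,0],0]

```text
time_s: 15.17
tcp_pos: [0.5614, -0.3346, 0.3024]
tool_rot: [3.141, 0.0, 1.591]
contact_force: [0.3, -0.4, 0.2]
gripper_width: -0.0002
grasp_force: 0.0
```

Run:
```python
from h import *
s=bot.state(); print(s['tcp_pos'],s['contact_force'])
c=cam('scene','s5.png')
cv2.imwrite('pics/m5.png',cv2.resize(c['pixels'][50:260,20:270,::-1],(750,600)[::1],interpolation=cv2.INTER_CUBIC))
```

```text
[ 0.56143819 -0.33456998  0.3023855 ] [ 0.32357024 -0.38097293  0.23659102]
```

View pics/m5.png

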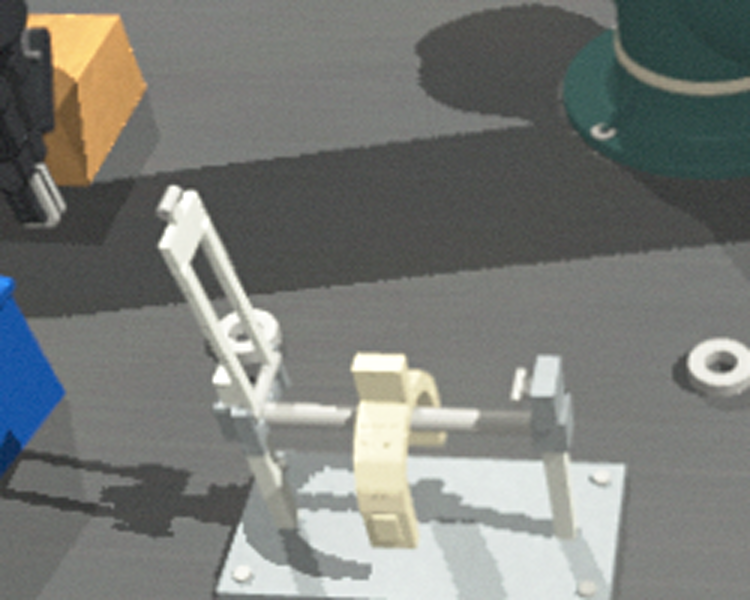

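Request:
drive_tool:
  plan:
    - [[0,2,0],[0,0,0],0]
    - [[0,4,0],[0,0,0],0]
    - [[0,6,0.2],[0,0,0],0]
    - [[0,8,0.3],[0,0,0],0]
    - [[0,9.3,0.3],[0,0,0],0]
    - [[0,10.5,0.2],[0,0,0],0]
    - [[0,12,0],[0,0,0],0]
    - [[0,13.3,-0.4],[0,0,0],0]

```text
time_s: 15.88
tcp_pos: [0.5616, -0.2018, 0.2978]
tool_rot: [3.141, 0.0, 1.591]
contact_force: [-0.1, -0.0, 0.3]
gripper_width: 0.0002
grasp_force: 0.3
```

Request:
drive_tool:
  plan:
    - [[0,1.3,-0.5],[0,0,0],0]
    - [[0,2.6,-1.2],[0,0,0],0]
    - [[0,3.8,-2],[0,0,0],0]
    - [[0,4.9,-3],[0,0,0],0]
    - [[0,5.9,-4],[0,0,0],0]
    - [[0,6.8,-5.2],[0,0,0],0]
    - [[0,7.5,-6.4],[0,0,0],0]
    - [[0,8.2,-7.7],[0,0,0],0]

```text
time_s: 16.55
tcp_pos: [0.5614, -0.12, 0.2201]
tool_rot: [3.141, 0.0, 1.591]
contact_force: [-0.3, -1.6, 0.6]
gripper_width: 0.0
grasp_force: 0.4
```

Run:
```python
from h import *
s=bot.state(); print(s['tcp_pos'],s['contact_force'])
c=cam('scene','s6.png')
cv2.imwrite('pics/m6.png',cv2.resize(c['pixels'][50:260,20:270,::-1],(750,600)[::1],interpolation=cv2.INTER_CUBIC))
```

```text
[ 0.56140394 -0.11999973  0.22012382] [-0.29319659 -1.58376942  0.60952385]
```

View pics/m6.png

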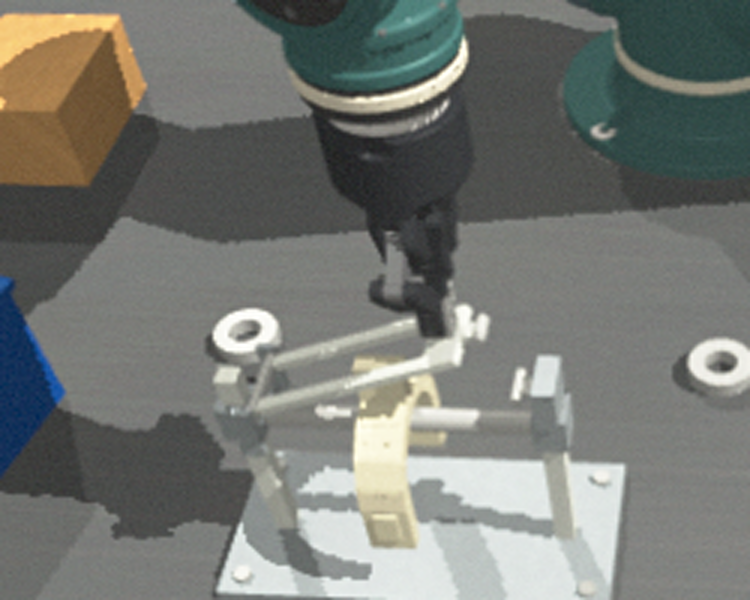

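Request:
drive_tool:
  plan:
    - [[0,0.6,-1.3],[0,0,0],0]
    - [[0,1,-2.4],[0,0,0],0]
    - [[0,1.2,-3.2],[0,0,0],0]
    - [[0,1.4,-4],[0,0,0],0]
    - [[0,1.4,-4.3],[0,0,0],0]
    - [[0,1.4,-4.5],[0,0,0],0]
    - [[0,1.4,-4.5],[0,0,0],0]
    - [[0,1.4,-4.5],[0,0,0],0]

```text
time_s: 17.27
tcp_pos: [0.5616, -0.1064, 0.1761]
tool_rot: [3.141, -0.001, 1.591]
contact_force: [-0.5, 4.9, 6.5]
gripper_width: -0.0
grasp_force: 3.0
```

Request:
drive_tool:
  plan:
    - [[0,0,-0.1],[0,0,0],0]
    - [[0,0,-0.2],[0,0,0],0]
    - [[0,0,-0.3],[0,0,0],0]
    - [[0,0,-0.3],[0,0,0],0]
    - [[0,0,-0.3],[0,0,0],0]
    - [[0,0,-0.3],[0,0,0],0]
    - [[0,0,-0.3],[0,0,0],0]
    - [[0,0,-0.3],[0,0,0],0]

```text
time_s: 17.93
tcp_pos: [0.5616, -0.1063, 0.1731]
tool_rot: [3.141, -0.001, 1.591]
contact_force: [-0.7, 4.2, 7.5]
gripper_width: -0.0001
grasp_force: 3.2
```

Request:
drive_tool:
  plan:
    - [[0,0,-0.1],[0,0,0],0]
    - [[0,0,-0.2],[0,0,0],0]
    - [[0,0,-0.2],[0,0,0],0]
    - [[0,0,-0.3],[0,0,0],0]
    - [[0,0,-0.3],[0,0,0],0]
    - [[0,0,-0.3],[0,0,0],0]
    - [[0,0,-0.3],[0,0,0],0]
    - [[0,0,-0.3],[0,0,0],0]

```text
time_s: 18.6
tcp_pos: [0.5614, -0.1069, 0.1694]
tool_rot: [-3.141, 0.0, 1.591]
contact_force: [0.1, 0.8, -0.5]
gripper_width: -0.0
grasp_force: 0.0
```

Request:
drive_tool:
  plan:
    - [[0,0,-0.1],[0,0,0],0]
    - [[0,0,-0.2],[0,0,0],0]
    - [[0,0,-0.2],[0,0,0],0]
    - [[0,0,-0.3],[0,0,0],0]
    - [[0,0,-0.3],[0,0,0],0]
    - [[0,0,-0.3],[0,0,0],0]
    - [[0,0,-0.3],[0,0,0],0]
    - [[0,0,-0.3],[0,0,0],0]

```text
time_s: 19.27
tcp_pos: [0.5614, -0.1068, 0.1665]
tool_rot: [-3.142, 0.0, 1.591]
contact_force: [-0.1, -0.0, 0.9]
gripper_width: -0.0
grasp_force: 0.2
```

Request:
drive_tool:
  plan:
    - [[0,0,1],[0,0,0],0]
    - [[0,0,3],[0,0,0],0]
    - [[0,0,6],[0,0,0],0]
    - [[0,0,9],[0,0,0],0]
    - [[0,0,12],[0,0,0],0]
    - [[0,0,15],[0,0,0],0]
    - [[0,0,17],[0,0,0],0]
    - [[0,0,17],[0,0,0],0]

```text
time_s: 19.93
tcp_pos: [0.5622, -0.1071, 0.3404]
tool_rot: [3.136, 0.002, 1.591]
contact_force: [1.0, -0.4, -0.4]
gripper_width: -0.0002
grasp_force: 0.0
```

Run:
```python
from h import *
s=bot.state(); print(s['tcp_pos'],s['contact_force'])
c=cam('scene','s7.png')
cv2.imwrite('pics/m7.png',cv2.resize(c['pixels'][80:270,60:350,::-1],(800,524),interpolation=cv2.INTER_CUBIC))
```

```text
[ 0.56223789 -0.10707568  0.34038987] [ 1.00340349 -0.39941618 -0.36660498]
```

View pics/m7.png

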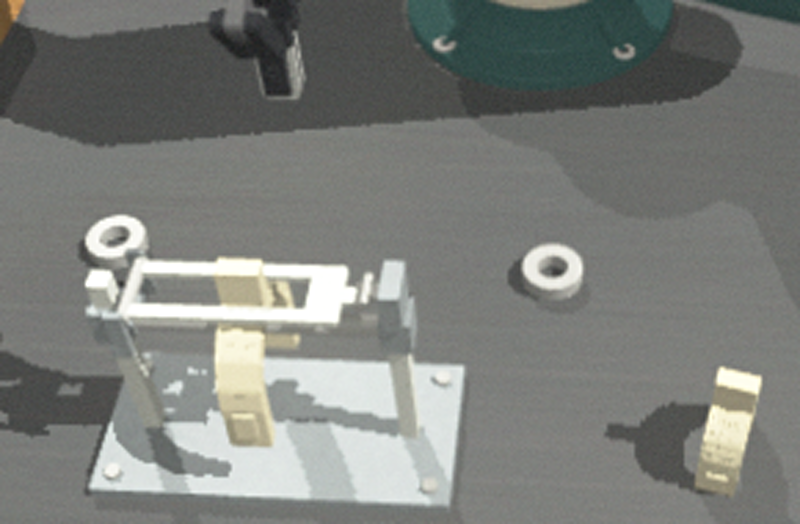

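```bash
python3 -c "
from cell import bot
print(bot.job_done())"
```

```text
the job is handed in; nothing more can be done
None
```

The larger half-ring hangs upright on the bar near mid-span, the keeper is snapped shut over its lug, and the smaller half-ring was not touched; I handed the job in at about 20 s (no verdict was returned).

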